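Set the bench air valve two turns open

TASK

Put the bench air unit into service: first turn the lock collar on top of the filter clockwise by its upright ear until it is on its stop, with the ear over the fixed pointer rib (locked). Then, by the handle on the valve's hand wheel, turn the wheel clockwise until the valve is shut on its stop, and from there back it off (anticlockwise) exactly two full turns. Finish still holding the handle between the fingers, with the wheel at rest at that setting, and leave the other things on the worktop where they are.

Things in the scene. Friction and masses are not known exactly. Their poses are not given: they have to be found in the camera images.
- air_unit: Bench air unit, fixed: steel base plate 170 (x) x 300 (y) x 10 mm; origin at the centre of its underside, z up. Grey filter with lock collar at y = +85 mm, grey valve with hand wheel at y = -85 mm, both axes upright at x = 0. Heights above the worktop: filter cap (radius 29) 102 mm, collar's ear 122, gauge between them 95, wheel hub 120, handle 176.
- collar_axis (a point): Point on the upright turning axis of the lock collar, at the mid height of the ear's graspable part (104 mm above the worktop); its x, y axes are those of air_unit.
- collar_ear (a point): Grip point of the collar's ear: upright flat steel lug, 12 mm thick (along the turn), from 41 to 79 mm from the collar's axis, top 122 mm above the worktop. The point: 62 mm from the axis, mid-thickness, 104 mm up; x radially outward, y along the turn, z up. The knurled collar: radius 46 mm, 76 to 92 mm up; beside the ear outside it nothing is higher than 74 mm.
- lock_mark (a point): The locked mark: a point on the top of the fixed light metal pointer rib that sticks out of the filter housing under the ear's path (8 mm wide, reaching 92 mm from the collar's axis, top 74 mm above the worktop). The point lies 85 mm from the axis. Locked = ear straight above the rib; the collar has its end stop there.
- collar (a joint): Angle of the lock collar, rad: 0 = locked, on its stop, ear over the pointer rib; grows anticlockwise seen from above (unlocked), up to 1.25. It starts between 0.6 and 1.1. Stays where it is left; friction 0.2 N m (about 3.5 N at the ear).
- valve_axis (a point): Point on the upright turning axis of the hand wheel (and stem), 112 mm above the worktop; its x, y axes are those of air_unit. The wheel is a dark steel ring of radius 55 mm (bar 12 mm thick, top 116 mm above the worktop) on three spokes, hub top 120 mm.
- valve_handle: The wheel's handle: upright black barrel, 24 mm across, 52 mm tall, revolving freely on a pin on the wheel's rim 55 mm from the wheel's axis. Origin at its centre, 148 mm above the worktop. Held from above, it is carried in a circle round the wheel's axis while the gripper keeps its orientation. Its own rotation means nothing.
- valve (a joint): Angle of the hand wheel, rad, counted over turns: 0 = shut on its stop; grows anticlockwise from above (opening); 6.283 is one turn. Starts between 3.3 and 6.9; the other stop is at 22. At 0, and after each full turn, the handle points to -x of air_unit. Stays where it is left; friction 0.10 N m (about 2 N at the handle).
- spanner_10: Bystander: small steel spanner 20 x 157 x 8 mm lying on the base plate's front edge. Origin at the centre of its underside.
- grease_tin: Bystander: round flat tin with a red lid, 72 mm across, 38 mm tall, on the base plate behind the pipe. Origin at the centre of its underside.
- marker_black: Bystander: black marker pen 16 x 138 x 18 mm lying at the front edge of the worktop. Origin at the centre of its underside.
- knob_1: Bystander: black lid knob 41 mm across, 32 mm tall, left of the unit. Origin at the centre of its underside.

How it is judged:
By the outcome, as a careful person would: the job done as asked, in the order asked, and still so for the second after the job is handed in, while the arm keeps its last pose, push and grip.
It also fails if it takes over 72 s, if anything falls off the work surface, if the arm or the gripper's body presses on something with over 40 N, if the wrist force passes 120 N, or if a joint passes its speed limit or range.

ROBOT

A 7-joint arm with a two-finger parallel gripper is mounted at the origin on a cart in front of the work surface, level with it; the furniture and walls round the work are solid. World frame = base frame: x ahead of the robot, y to its left, z up, the work surface at z = 0. Lengths are in m, angles in rad, forces in N, time in s.
With the tool pointing down it reaches from about 0.425 to 0.925 m from the base axis. Payload 6.8 kg.
Tool frame: the origin (TCP) lies midway between the tips of the shut fingers; the grasp point (between the pads) lies 19 mm behind it; y points along the fingers, z is the direction in which the jaws open and shut, and the axes are right-handed (so a half turn about y gives the same grasp; the last joint's range is limited). The gripper opens to 85 mm and grips with 20 to 120 N. Pads are 22 mm wide; open, the fingers measure 114 mm over their backs; the gripper's body (76 mm by 85 mm) begins 54 mm behind the grasp point. The pads swing forward as they close: fully open they stand 13 mm farther back than shut.
Start: joints at [1.175, 0.477, 0.022, 1.555, -0.011, 1.109, -0.083], TCP at [0.192, -0.647, 0.231] pointing down, gripper open.
Joint ranges: [-2.96, 2.96], [-0.34, 2.1], [-1.41, 1.46], [0.24, 2.44], [-1.37, 4.51], [0.17, 1.92], [-2.96, 2.96]. Speed limits (rad/s): [2.39, 2.39, 3.14, 3.14, 3.14, 3.14, 3.14].

INTERFACE

Orientations are given as a rotation vector (axis times angle).
In Python, from bench import r gives the robot as it stands.
- The arm moves only by the tool send_rows, never from a script. Its argument "rows" is text: rows parted by semicolons, each of 6 numbers parted by spaces: the shift along the world's x, y, z in m, then the turn, a rotation vector about the world's x, y, z in rad. A call has 1 to 20 rows; each row shifts and turns the commanded pose from where the row before left it; what a row does not reach is not made up. A row lasts 1/10 s, in which the tool goes at most 50 mm and 8.59 degrees, less where a joint would pass 70% of its speed; a pose out of reach is approached as far as the arm can. A call is refused whole if a number of a shift passes 0.05 or a number of a turn 0.15, either way. A call with a gripper value outside its range is refused whole. "grip" is the finger opening in m, from 0 to 0.0854, set as the call begins (left out, the last holds). The fingers move at their own pace and stop on an object; "grip_force" is the grip in N (left out, the last holds). Time passes only in rows, so rows that do not move let the fingers close. It gives the time, the measured TCP pose, the force and the opening at its end, in the units of the state.
- r.get_obs(): the state, without advancing time (a new reading comes with each control period).
- r.grab_frame(name): name is "side" or "top"; returns a dict with "pixels" (420x560x3 uint8, red, green, blue), "intrinsics" (3x3 intrinsics, pixels), "k1" (the pictures are not rectified: a ray, as slopes to the right and down, at radius r is drawn at 1 + k1 r^2 times it, then the intrinsics apply), "position" and "orientation" of the camera in the world. Camera axes: x right, y up, looking along -z (the intrinsics and any distortion apply to the point x, -y, -z); pixel columns grow to the right and rows downward; lengths in m; the calibration is good to about 2 mm. A picture is of the moment at which its call begins. There is no depth.
- r.hand_in(): hands the job in, once; it reports no verdict.
The state is a dict: "clock": time; "joints": joint angles; "qvel": joint speeds; "tau": joint torques, N m; "tcp_pos": TCP position; "orientation": TCP orientation; "contact_force": force on the tool from outside, world axes, zero at the start; "moment": the same for the moment, N m; "grip_width": finger opening in m.
Only numpy, scipy, OpenCV 4.12 (cv2) and the standard library are available. Lean on these libraries where they do the work, as an engineer would, in place of code of your own. Each camera call takes 0.05 s, during which the arm holds its last target.

## Working session

There is one attempt and no reset: what is moved stays moved. The work goes in short steps, Python scripts to look and compute and a tool call to move; the robot and the scene stay as the last step left them, time stands still between calls to the robot, and variables do not carry over. Pictures are saved under pics/ and viewed, and the job is handed in when it is done.

Besides the shell and the picture viewer there is one more tool, called after "Request:" as a command line: name --argument value ..., lists and objects as JSON in quotes. send_rows: Moves the arm, as the interface text tells. Its arguments: {"type":"object","properties":{"rows":{"type":"string"},"grip":{"type":"number"},"grip_force":{"type":"number"}},"required":["rows"]}

```bash
ls; mkdir -p pics
python3 - <<'E'
from bench import r
import cv2
print(r.get_obs())
for n in ("side","top"):
    f=r.grab_frame(n)
    cv2.imwrite(f"pics/{n}0.png",f["pixels"][:,:,::-1])
    print(n,f["intrinsics"],f["k1"],f["position"],f["orientation"])
E
```

```text
pics
{'clock': 0.0, 'joints': array([ 1.17496233,  0.47781611,  0.02233737,  1.55644806, -0.01149989,
        1.10928006, -0.08308645]), 'qvel': array([-0.00110232,  0.00039863,  0.00108558, -0.00100816, -0.00041434,
       -0.00138158,  0.00032339]), 'tau': array([-8.43257221e-04, -5.96445465e+01,  1.60794664e+00, -2.81196481e+01,
        1.26046519e-02,  9.39540449e-03, -1.49475005e-05]), 'tcp_pos': array([ 0.19137296, -0.64669248,  0.23031636]), 'orientation': array([-0.29991518,  2.06901172, -2.06529319]), 'contact_force': array([ 0.24460851, -1.37547017, -0.3072908 ]), 'moment': array([0.01625507, 0.01767099, 0.05052386]), 'grip_width': 0.08529529915741399}
side [[449.13331008   0.         278.24985767]
 [  0.         449.13331008 212.61992122]
 [  0.           0.           1.        ]] -0.1212010466408195 [0.49286993 0.79261454 0.65626938] [-0.00745321 -1.39658473 -2.77128506]
top [[406.6087408    0.         282.98056011]
 [  0.         406.6087408  205.95613578]
 [  0.           0.           1.        ]] -0.12219375003885724 [0.44431608 0.04683255 0.96887979] [ 0.07046687 -0.02660426 -1.57712017]
```

View pics/side0.png

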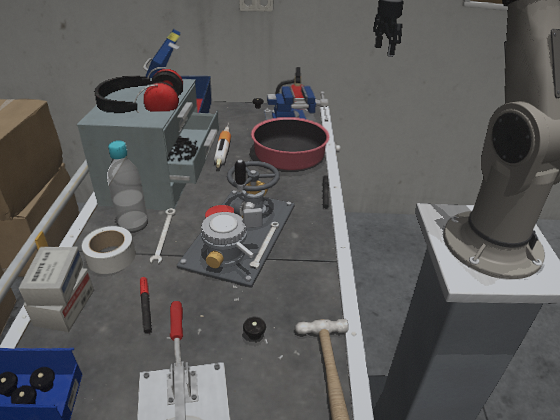

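View pics/top0.png

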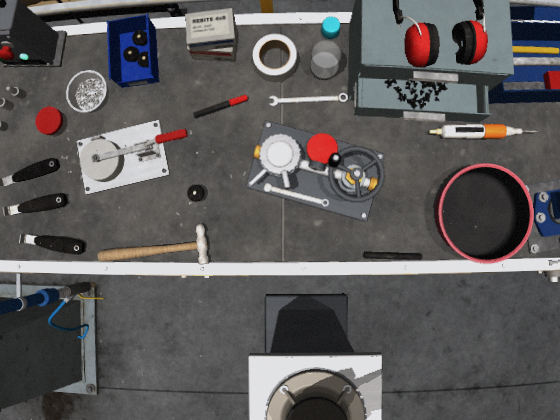

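```bash
cat > h.py <<'E'
import numpy as np, cv2
from scipy.spatial.transform import Rotation as R
from scipy.optimize import least_squares
def proj(f,P):
    P=np.atleast_2d(P); M=R.from_rotvec(f["orientation"]).as_matrix() if np.size(f["orientation"])==3 else f["orientation"]
    c=(P-f["position"])@M
    u=c[:,0]/-c[:,2]; v=-c[:,1]/-c[:,2]
    s=1+f["k1"]*(u*u+v*v); K=f["intrinsics"]
    return np.c_[K[0,0]*u*s+K[0,2],K[1,1]*v*s+K[1,2]]
def back(f,px,z):
    px=np.atleast_2d(px).astype(float);K=f["intrinsics"]
    p=cv2.undistortPoints(px.reshape(-1,1,2),K,np.array([f["k1"],0,0,0.]),).reshape(-1,2)
    # refine
    M=R.from_rotvec(f["orientation"]).as_matrix()
    d=np.c_[p[:,0],-p[:,1],-np.ones(len(p))]@M.T
    t=(z-f["position"][2])/d[:,2]
    return f["position"]+t[:,None]*d
def crop(f,name,x0,y0,w,h,s):
    im=f["pixels"][y0:y0+h,x0:x0+w,::-1]
    im=cv2.resize(im,None,fx=s,fy=s,interpolation=cv2.INTER_CUBIC); cv2.imwrite(name,im)
E
python3 - <<'E'
from bench import r
from h import *
import pickle
a=r.grab_frame("side");b=r.grab_frame("top")
pickle.dump((a,b),open("f0.pkl","wb"))
crop(b,"pics/topc.png",235,110,160,120,5)
crop(a,"pics/sidec.png",170,140,140,150,4)
E
```

```text
(no output)
```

View pics/topc.png

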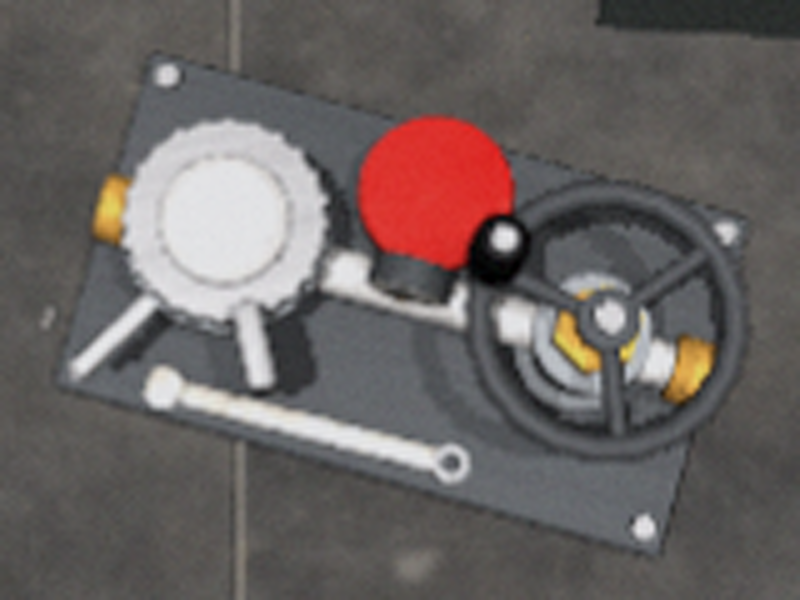

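View pics/sidec.png

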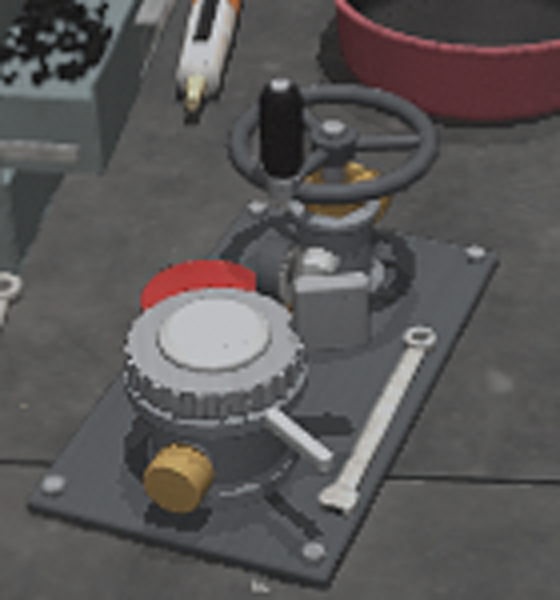

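```bash
cat > fit.py <<'E'
from h import *
import pickle
a,b=pickle.load(open("f0.pkl","rb"))
T=lambda u,v:(235+(u)/5-.4,110+v/5-.4)
S=lambda u,v:(170+u/4-.4,140+v/4-.4)
# unit corners: image up = +x, left=+y
hx,hy=.085,.15
obs=[(b,(hx,hy,.01),T(150,54)),(b,(hx,-hy,.01),T(747,216)),(b,(-hx,-hy,.01),T(656,551)),(b,(-hx,hy,.01),T(60,383)),
 (a,(hx,hy,.01),S(30,505)),(a,(-hx,hy,.01),S(327,580)),(a,(-hx,-hy,.01),S(495,256)),
 (b,(0,.085,.102),T(224,220)),(a,(0,.085,.102),S(214,335)),(b,(0,-.085,.120),T(610,317)),(a,(0,-.085,.12),S(333,128))]
def tw(p,q):
    c,s=np.cos(p[2]),np.sin(p[2]);return np.array([p[0]+c*q[0]-s*q[1],p[1]+s*q[0]+c*q[1],q[2]])
def res(p): return np.concatenate([(proj(f,tw(p,q))[0]-np.array(o)) for f,q,o in obs])
if __name__=="__main__":
    p=[.55,0,0]
    s=least_squares(res,p,loss="soft_l1");p=s.x
    print(p);print(s.fun.reshape(-1,2).round(1))
    for n,sel in(("top",[0,1,2,3,7,9]),("side",[4,5,6,8,10])):
        q=least_squares(lambda p:res(p).reshape(-1,2)[sel].ravel(),p);print(n,q.x,abs(q.fun).max())
    ca=tw(p,(0,.085,.104));va=tw(p,(0,-.085,.112));print("collar",ca,"valve",va)
    for nm,px,z in(("ear tip",T(262,378),.122),("ear mid",T(254,345),.122),("rib tip",T(76,375),.074),("rib2",T(110,340),.074)):
        w=back(b,px,z)[0];d=w-ca;print(nm,w.round(4),"r",np.hypot(*d[:2]),"ang",np.arctan2(d[1],d[0])-p[2])
    w=back(b,T(505,237),.176)[0];d=w-va;print("handle top",w,np.hypot(*d[:2]),np.arctan2(d[1],d[0])-p[2])
    w=back(a,S(283,85),.176)[0];d=w-va;print("handle side",w,np.hypot(*d[:2]),np.arctan2(d[1],d[0])-p[2])
    print("check T back/proj",proj(b,back(b,T(505,237),.176)),T(505,237))
E
python3 fit.py
```

```text
[ 0.59047813 -0.00282527 -0.28134782]
[[-0.5 -1.2]
 [ 0.7 -0.6]
 [ 0.7  1. ]
 [-2.1  0.4]
 [-0.9 -0.5]
 [ 1.1  0.5]
 [ 1.4 -0.7]
 [-0.4 -1.3]
 [ 0.6 -2.5]
 [-0.2 -0.8]
 [ 0.3  0.2]]
top [ 0.5895046  -0.00354191 -0.27962739] 1.8200067968576263
side [ 0.59150508 -0.0010656  -0.27605128] 1.928979696135542
collar [0.61407844 0.07883271 0.104     ] valve [ 0.56687782 -0.08448324  0.112     ]
ear tip [0.5403 0.0616 0.122 ] r 0.07580689551583603 ang -2.6312525222213634
ear mid [0.5542 0.0649 0.122 ] r 0.06147917232604143 ang -2.6313819744312203
rib tip [0.5478 0.1451 0.074 ] r 0.09367615992272314 ang 2.6376380667163364
rib2 [0.5633 0.1299 0.074 ] r 0.0719959082149387 ang 2.634509193113643
handle top [ 0.5892083  -0.03544804  0.176     ] 0.05388043478358484 1.4248110961260447
handle side [ 0.58973768 -0.03586512  0.176     ] 0.05372425201402857 1.412625876073563
check T back/proj [[335.6 157. ]] (335.6, 157.0)
```

Run:
```python
from h import *
from bench import r
o=r.get_obs();M=R.from_rotvec(o["orientation"]).as_matrix();print(M.round(3))
z=M[:,2];print("jaw ang",np.arctan2(z[1],z[0]))
```

```text
[[-0.959 -0.     0.284]
 [-0.284  0.001 -0.959]
 [ 0.    -1.    -0.001]]
jaw ang -1.2830196821532074
```

Request:
send_rows --rows "0 0 0.03 0 0 0;0 0 0.03 0 0 0;0 0 0.03 0 0 0;0.026 0.025 0 0 0 0;0.026 0.025 0 0 0 0;0.026 0.025 0 0 0 0;0.026 0.025 0 0 0 0;0.026 0.025 0 0 0 0;0.026 0.025 0 0 0 0;0.026 0.025 0 0 0 0;0.026 0.025 0 0 0 0;0.016 0.031 0 0 0 0;0.016 0.031 0 0 0 0;0.016 0.031 0 0 0 0;0.016 0.031 0 0 0 0;0.016 0.031 0 0 0 0;0.016 0.031 0 0 0 0;0.016 0.031 0 0 0 0;0.016 0.031 0 0 0 0" --grip 0.045

```text
clock: 2.1
tcp_pos: [0.5279, -0.198, 0.3213]
orientation: [-0.299, 2.067, -2.067]
contact_force: [0.7, -1.1, 0.7]
grip_width: 0.0446
```

Request:
send_rows --rows "0.0037 0.0376 0 0 0 -0.01;0.0037 0.0376 0 0 0 -0.01;0.0037 0.0376 0 0 0 -0.01;0.0037 0.0376 -0.01 0 0 -0.01;0.0037 0.0376 -0.01 0 0 -0.01;0.0037 0.0376 -0.02 0 0 -0.01;0.0037 0.0376 -0.02 0 0 0;0 0 -0.03 0 0 0;0 0 -0.03 0 0 0;0 0 -0.03 0 0 0;0 0 -0.03 0 0 0;0 0 0 0 0 0;0 0 0 0 0 0"

```text
clock: 3.4
tcp_pos: [0.5535, 0.064, 0.1416]
orientation: [-0.241, 2.101, -2.101]
contact_force: [0.4, -0.1, 1.3]
grip_width: 0.0449
```

```bash
cat > look.py <<'E'
import sys
from bench import r
from h import *
n=sys.argv[1]
o=r.get_obs();M=R.from_rotvec(o["orientation"]).as_matrix();z=M[:,2]
print(o["clock"],o["tcp_pos"].round(4),"jaw",np.arctan2(z[1],z[0]).round(4),"q",o["joints"].round(2),"F",o["contact_force"].round(1),o["moment"].round(2),o["grip_width"])
a=r.grab_frame("side");b=r.grab_frame("top")
x,y=cv2.resize(a["pixels"][120:280,160:310,::-1],None,fx=3.5,fy=3.5,interpolation=cv2.INTER_CUBIC),cv2.resize(b["pixels"][100:240,235:395,::-1],None,fx=4,fy=4,interpolation=cv2.INTER_CUBIC)
cv2.imwrite(f"pics/{n}s.png",x);cv2.imwrite(f"pics/{n}t.png",y)
import pickle;pickle.dump((a,b),open(f"f_{n}.pkl","wb"))
E
python3 look.py a
```

```text
3.4 [0.5535 0.064  0.1416] jaw -1.343 q [ 0.07  0.42 -0.38  1.9   0.2   0.86 -1.75] F [ 0.4 -0.1  1.3] [ 0.03 -0.03 -0.04] 0.0448530077265577
```

View pics/as.png

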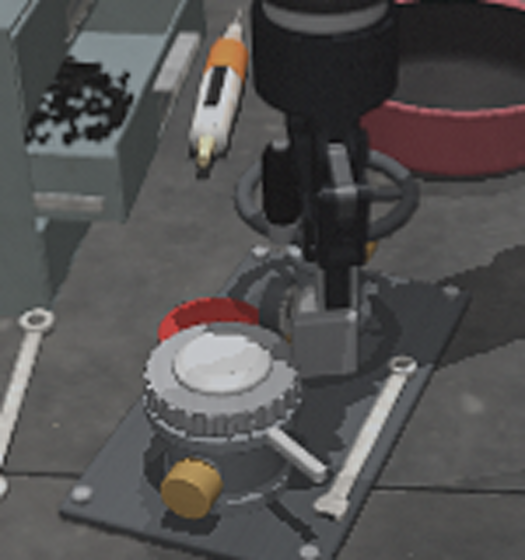

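View pics/at.png

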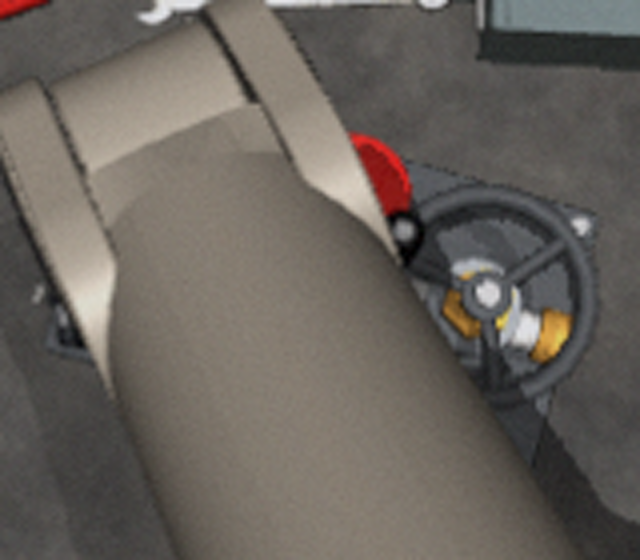

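Request:
send_rows --rows "0 0 0.03 0 0 0.14;0 0 0.03 0 0 0.145;0 0 0 0 0 0.145;0 0 0 0 0 0.145;0 0 0 0 0 0.145;0 0 0 0 0 0.145;0 0 0 0 0 0.145;0 0 0 0 0 0.145;0 0 0 0 0 0.145;0 0 0 0 0 0.145;0 0 0 0 0 0.145;0 0 0 0 0 0.145;0 0 0 0 0 0.145;0 0 0 0 0 0.145;0 0 0 0 0 0.145;0 0 0 0 0 0.145;0 0 0 0 0 0.145;0 0 0 0 0 0.145;0 0 0 0 0 0.145;0 0 0 0 0 0.145"

```text
clock: 5.5
tcp_pos: [0.5545, 0.0637, 0.2032]
orientation: [-1.572, 0.008, -0.013]
contact_force: [0.4, -0.2, -0.8]
grip_width: 0.0448
```

```bash
python3 look.py b
```

```text
5.5 [0.5545 0.0637 0.2032] jaw 1.5571 q [ 0.54  0.5  -1.01  1.82  0.48  1.09  0.91] F [ 0.4 -0.2 -0.8] [ 0.06 -0.01  0.02] 0.0447883142604126
```

View pics/bs.png

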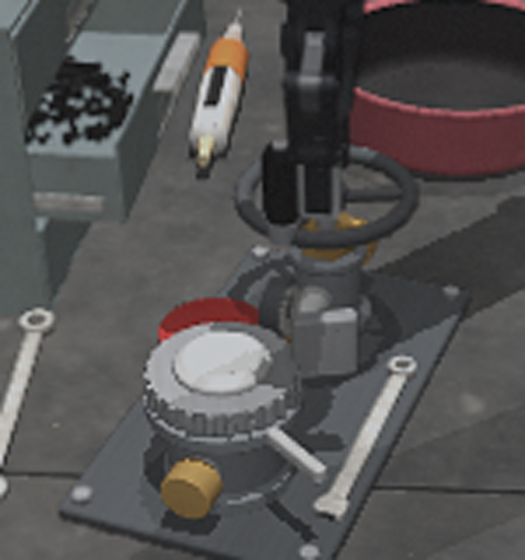

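Run:
```python
from h import *
import pickle
a,b=pickle.load(open("f_b.pkl","rb"))
im=cv2.imread("pics/bs.png")
ca=np.array([.6140,.0788])
for ph,c in((3.371,(0,255,0)),):
  e=np.array([np.cos(ph),np.sin(ph)]);t=np.array([-e[1],e[0]])
  pts=[]
  for z in(.122,.092):
    q=[np.r_[ca+e*rr+t*s,z] for rr,s in((.041,-.006),(.079,-.006),(.079,.006),(.041,.006))]
    p=((proj(a,q)-[160,120]+.5)*3.5).astype(int);cv2.polylines(im,[p.reshape(-1,1,2)],True,c,1)
cv2.imwrite("pics/bs2.png",cv2.resize(im[260:420,220:420],None,fx=4,fy=3))
```

```text
(no output)
```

View pics/bs2.png

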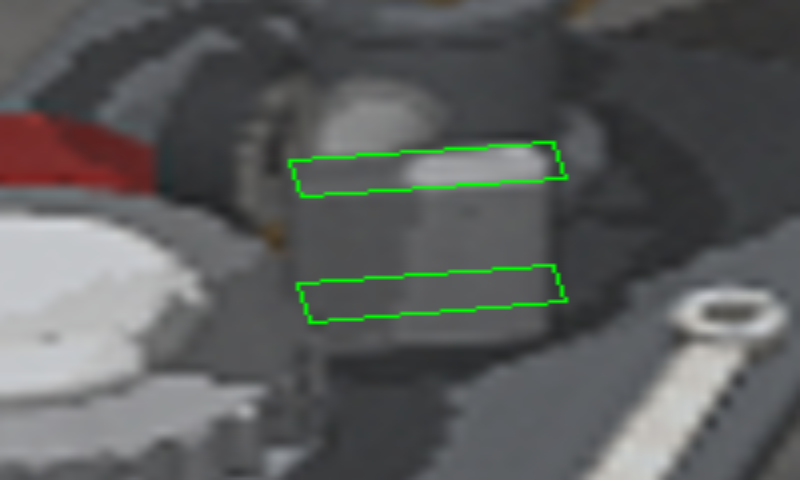

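Request:
send_rows --rows "0 0.001 0 0 0 0.12;0 0 0 0 0 0.125;0 0 -0.03 0 0 0;0 0 -0.03 0 0 0;0 0 -0.02 0 0 0;0 0 -0.02 0 0 0;0 0 -0.016 0 0 0;0 0 0 0 0 0;0 0 0 0 0 0"

```text
clock: 6.5
tcp_pos: [0.554, 0.0651, 0.086]
orientation: [-1.564, -0.177, 0.176]
contact_force: [0.2, 0.4, -0.4]
grip_width: 0.0452
```

```bash
python3 look.py c
```

```text
6.5 [0.554  0.0651 0.086 ] jaw 1.7957 q [ 0.47  0.66 -0.94  1.91  0.67  0.92  0.99] F [ 0.2  0.4 -0.4] [0.02 0.05 0.  ] 0.0451739410574662
```

View pics/cs.png

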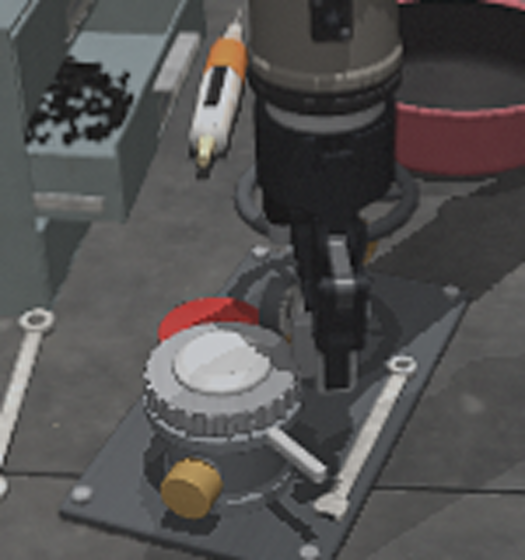

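Request:
send_rows --rows "0 0 0 0 0 0;0 0 0 0 0 0;0 0 0 0 0 0;0 0 0 0 0 0;0 0 0 0 0 0" --grip 0 --grip_force 30

```text
clock: 7.1
tcp_pos: [0.554, 0.0643, 0.086]
orientation: [-1.565, -0.177, 0.176]
contact_force: [-1.0, -3.2, 5.8]
grip_width: 0.0116
```

```bash
cat > arc.py <<'E'
from bench import r
from h import *
import sys
o=r.get_obs();M=R.from_rotvec(o["orientation"]).as_matrix();z=M[:,2];p=o["tcp_pos"]
print(o["clock"],p.round(4),"jaw",np.arctan2(z[1],z[0]).round(4),"q",o["joints"].round(2),"F",o["contact_force"].round(1),o["moment"].round(2),o["grip_width"].round(4))
c=np.array([float(sys.argv[1]),float(sys.argv[2])]);step=float(sys.argv[3]);n=int(sys.argv[4]);rad=float(sys.argv[5]) if len(sys.argv)>5 else None
d=p[:2]-c;ph=np.arctan2(d[1],d[0]);rr=np.hypot(*d);print("ang",ph%(2*np.pi),"r",rr)
if rad is None:rad=rr
last=p[:2]
rows=[]
for i in range(1,n+1):
    q=c+rad*np.array([np.cos(ph+i*step),np.sin(ph+i*step)]);e=np.round(q-last,4);last=last+e
    rows.append(f"{e[0]:g} {e[1]:g} 0 0 0 "+(f"{step:g}" if len(sys.argv)<=6 else "0"))
print(";".join(rows))
E
python3 arc.py .6140 .0788 -0.08 13
```

```text
Traceback (most recent call last):
  File "arc.py", line 5, in <module>
    print(o["clock"],p.round(4),"jaw",np.arctan2(z[1],z[0]).round(4),"q",o["joints"].round(2),"F",o["contact_force"].round(1),o["moment"].round(2),o["grip_width"].round(4))
                                                                                                                                                   ^^^^^^^^^^^^^^^^^^^^^
AttributeError: 'float' object has no attribute 'round'
```

```bash
sed -i 's/o\["grip_width"\].round(4)/round(o["grip_width"],4)/' arc.py; python3 arc.py .6140 .0788 -0.08 13
```

```text
7.1 [0.554  0.0643 0.086 ] jaw 1.7954 q [ 0.48  0.66 -0.94  1.91  0.67  0.92  0.99] F [-1.  -3.2  5.8] [-0.53  0.27 -0.3 ] 0.0116
ang 3.379280814000159 r 0.06175201756325062
-0.001 0.0048 0 0 0 -0.08;-0.0005 0.0049 0 0 0 -0.08;-0.0002 0.005 0 0 0 -0.08;0.0002 0.0049 0 0 0 -0.08;0.0006 0.0049 0 0 0 -0.08;0.001 0.0049 0 0 0 -0.08;0.0013 0.0047 0 0 0 -0.08;0.0018 0.0046 0 0 0 -0.08;0.0021 0.0045 0 0 0 -0.08;0.0025 0.0043 0 0 0 -0.08;0.0028 0.004 0 0 0 -0.08;0.0031 0.0039 0 0 0 -0.08;0.0034 0.0035 0 0 0 -0.08
```

First 11 steps (0.88 rad).

Request:
send_rows --rows "-0.001 0.0048 0 0 0 -0.08;-0.0005 0.0049 0 0 0 -0.08;-0.0002 0.005 0 0 0 -0.08;0.0002 0.0049 0 0 0 -0.08;0.0006 0.0049 0 0 0 -0.08;0.001 0.0049 0 0 0 -0.08;0.0013 0.0047 0 0 0 -0.08;0.0018 0.0046 0 0 0 -0.08;0.0021 0.0045 0 0 0 -0.08;0.0025 0.0043 0 0 0 -0.08;0.0028 0.004 0 0 0 -0.08;0 0 0 0 0 0"

```text
clock: 8.3
tcp_pos: [0.5659, 0.1155, 0.086]
orientation: [-1.509, 0.512, -0.517]
contact_force: [3.1, -3.7, 2.5]
grip_width: 0.0117
```

```bash
python3 arc.py .6140 .0788 -0.02 12
```

```text
8.3 [0.5659 0.1155 0.086 ] jaw 0.9133 q [ 0.24  0.61 -0.74  1.87  0.53  0.86  0.15] F [ 3.1 -3.7  2.5] [-0.66 -0.44 -0.22] 0.0117
ang 2.4889576588898987 r 0.060512427619323135
0.0007 0.001 0 0 0 -0.02;0.0008 0.0009 0 0 0 -0.02;0.0008 0.0009 0 0 0 -0.02;0.0008 0.0009 0 0 0 -0.02;0.0008 0.0009 0 0 0 -0.02;0.0008 0.0009 0 0 0 -0.02;0.0009 0.0008 0 0 0 -0.02;0.0009 0.0009 0 0 0 -0.02;0.0009 0.0008 0 0 0 -0.02;0.0009 0.0008 0 0 0 -0.02;0.0009 0.0008 0 0 0 -0.02;0.0009 0.0008 0 0 0 -0.02
```

Request:
send_rows --rows "0.0007 0.001 0 0 0 -0.02;0.0008 0.0009 0 0 0 -0.02;0.0008 0.0009 0 0 0 -0.02;0.0008 0.0009 0 0 0 -0.02;0.0008 0.0009 0 0 0 -0.02;0.0008 0.0009 0 0 0 -0.02;0.0009 0.0008 0 0 0 -0.02;0 0 0 0 0 0"

```text
clock: 9.1
tcp_pos: [0.5714, 0.1216, 0.086]
orientation: [-1.48, 0.619, -0.624]
contact_force: [3.7, -4.7, 2.3]
grip_width: 0.0115
```

```bash
python3 arc.py .6140 .0788 -0.02 8; python3 look.py d
```

```text
9.1 [0.5714 0.1216 0.086 ] jaw 0.7752 q [ 0.21  0.61 -0.7   1.86  0.51  0.86  0.03] F [ 3.7 -4.7  2.3] [-0.81 -0.59 -0.  ] 0.0115
ang 2.353144796226355 r 0.06039583819482199
0.0009 0.0008 0 0 0 -0.02;0.0008 0.0009 0 0 0 -0.02;0.0009 0.0008 0 0 0 -0.02;0.001 0.0008 0 0 0 -0.02;0.0009 0.0007 0 0 0 -0.02;0.0009 0.0008 0 0 0 -0.02;0.001 0.0007 0 0 0 -0.02;0.001 0.0007 0 0 0 -0.02
9.1 [0.5714 0.1216 0.086 ] jaw 0.7752 q [ 0.21  0.61 -0.7   1.86  0.51  0.86  0.03] F [ 3.7 -4.7  2.3] [-0.81 -0.59 -0.  ] 0.011508396052856097
```

View pics/ds.png

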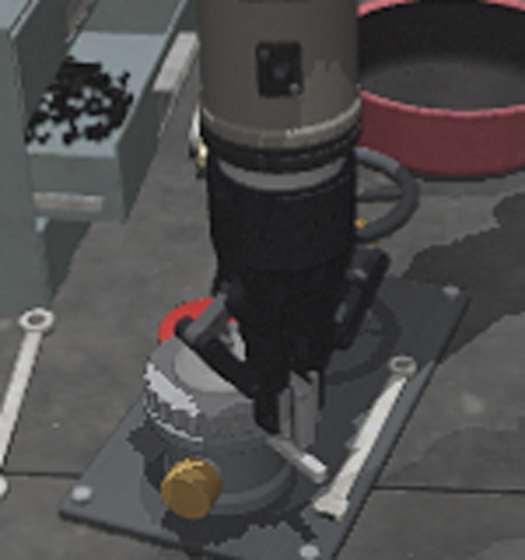

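Request:
send_rows --rows "0.0009 0.0008 0 0 0 -0.02;0.0008 0.0009 0 0 0 -0.02;0 0 0 0 0 0"

```text
clock: 9.5
tcp_pos: [0.5721, 0.1222, 0.086]
orientation: [-1.474, 0.65, -0.654]
contact_force: [0.5, -8.4, 8.5]
grip_width: 0.0119
```

Request:
send_rows --rows "0.0009 0.0008 0 0 0 -0.02;0.001 0.0008 0 0 0 -0.02;0 0 0 0 0 0"

```text
clock: 9.8
tcp_pos: [0.5721, 0.1222, 0.086]
orientation: [-1.47, 0.681, -0.683]
contact_force: [-6.4, -12.8, 17.5]
grip_width: 0.0118
```

Request:
send_rows --rows "0.0007 0.0007 0 0 0 0.03;0.0004 0.0004 0 0 0 0.03;0 0 0 0 0 0;0 0 0 0 0 0"

```text
clock: 10.2
tcp_pos: [0.5721, 0.1222, 0.0859]
orientation: [-1.485, 0.64, -0.638]
contact_force: [-12.7, -16.1, 19.9]
grip_width: 0.0116
```

```bash
python3 arc.py .6140 .0788 -0.02 2; python3 look.py e
```

```text
10.2 [0.5721 0.1222 0.0859] jaw 0.7541 q [ 0.2   0.61 -0.7   1.85  0.51  0.87  0.01] F [-12.7 -16.1  19.9] [-2.48  1.96  0.13] 0.0116
ang 2.3387313299952806 r 0.06030942609958596
0.0009 0.0008 0 0 0 -0.02;0.0009 0.0008 0 0 0 -0.02
10.2 [0.5721 0.1222 0.0859] jaw 0.7541 q [ 0.2   0.61 -0.7   1.85  0.51  0.87  0.01] F [-12.7 -16.1  19.9] [-2.48  1.96  0.13] 0.011573909033187684
```

View pics/es.png

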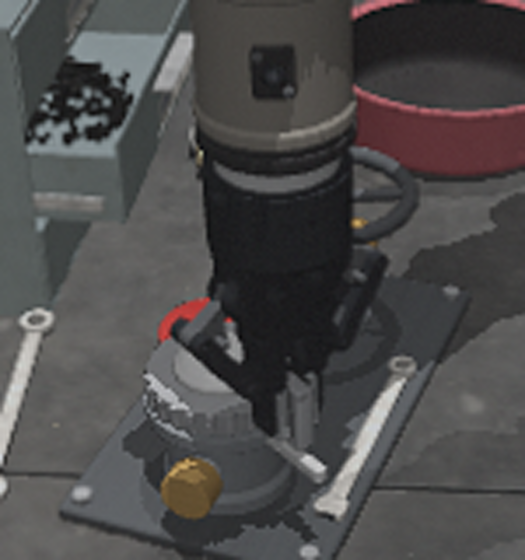

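Request:
send_rows --rows "0 0 0 0 0 0;0 0 0 0 0 0;0 0 0 0 0 0;0 0 0.02 0 0 0;0 0 0.03 0 0 0;0 0 0.04 0 0 0;0 0 0.04 0 0 0;0 0 0.02 0 0 0" --grip 0.045

```text
clock: 11.1
tcp_pos: [0.5755, 0.1288, 0.2388]
orientation: [-1.472, 0.632, -0.637]
contact_force: [0.5, 0.6, -1.1]
grip_width: 0.0448
```

```bash
python3 look.py f
```

```text
11.1 [0.5755 0.1288 0.2388] jaw 0.7579 q [ 0.28  0.44 -0.8   1.72  0.34  1.12  0.14] F [ 0.5  0.6 -1.1] [ 0.04 -0.02 -0.  ] 0.044789759535475475
```

View pics/fs.png

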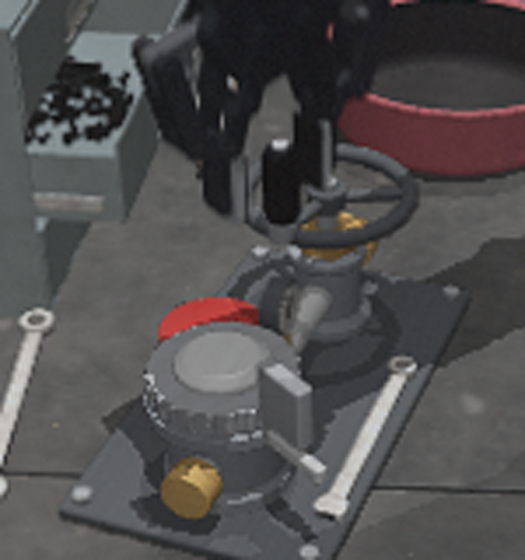

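Request:
send_rows --rows "0.0028 -0.0329 0 0 0 0;0.0028 -0.0329 0 0 0 0;0.0028 -0.0329 0 0 0 0;0.0028 -0.0329 0 0 0 0;0.0028 -0.0329 0 0 0 0;0 0 0 0 0 0;0 0 0 0 0 0" --grip 0.06

```text
clock: 11.9
tcp_pos: [0.5879, -0.0379, 0.234]
orientation: [-1.475, 0.639, -0.636]
contact_force: [-1.0, 0.6, -0.8]
grip_width: 0.0601
```

```bash
python3 look.py g
```

```text
11.9 [ 0.5879 -0.0379  0.234 ] jaw 0.7554 q [ 0.54  0.44 -0.76  1.72  0.33  1.12  0.43] F [-1.   0.6 -0.8] [ 0.05 -0.02 -0.05] 0.060143308358057826
```

View pics/gs.png

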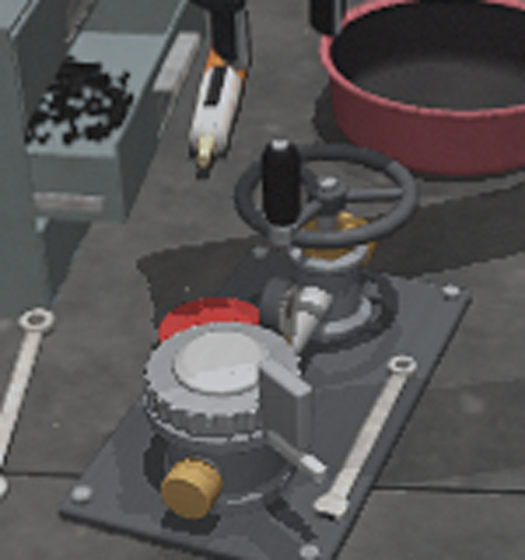

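View pics/gt.png

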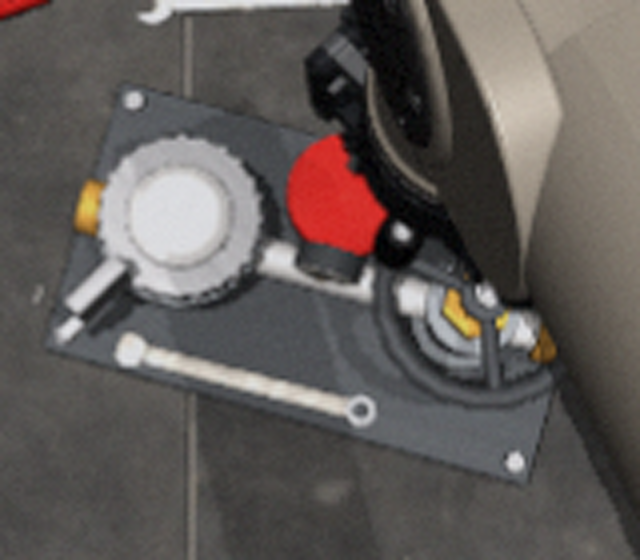

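Request:
send_rows --rows "0.0015 0.002 -0.02 0 0 0;0 0 -0.025 0 0 0;0 0 -0.025 0 0 0;0 0 -0.02 0 0 0;0 0 -0.012 0 0 0;0 0 0 0 0 0;0 0 0 0 0 0"

```text
clock: 12.7
tcp_pos: [0.5903, -0.0344, 0.1339]
orientation: [-1.475, 0.635, -0.635]
contact_force: [0.2, 0.2, 0.5]
grip_width: 0.06
```

```bash
python3 look.py i
python3 - <<'E'
from h import *
import pickle
a,b=pickle.load(open("f_g.pkl","rb"))
T=lambda u,v:(235+u/4-.4,100+v/4-.4)
ca=np.array([.6140,.0788])
w=back(b,[T(122,266),T(76,303)],.122);print(w)
for q in w: print(np.arctan2(*(q[:2]-ca)[::-1]))
d=w[1]-w[0];print("dir",np.arctan2(d[1],d[0]))
w=back(b,[T(66,331)],.074)[0];print("rib",np.arctan2(*(w[:2]-ca)[::-1]))
E
```

```text
12.7 [ 0.5903 -0.0344  0.1339] jaw 0.7582 q [ 0.48  0.55 -0.71  1.81  0.43  0.94  0.35] F [0.2 0.2 0.5] [ 0.03 -0.01 -0.03] 0.05998099865672731
[[0.58115256 0.10746639 0.122     ]
 [0.56178122 0.13176984 0.122     ]]
2.4240593783810125
2.349054439139578
dir 2.243742722302569
rib 2.338561799260982
```

View pics/is.png

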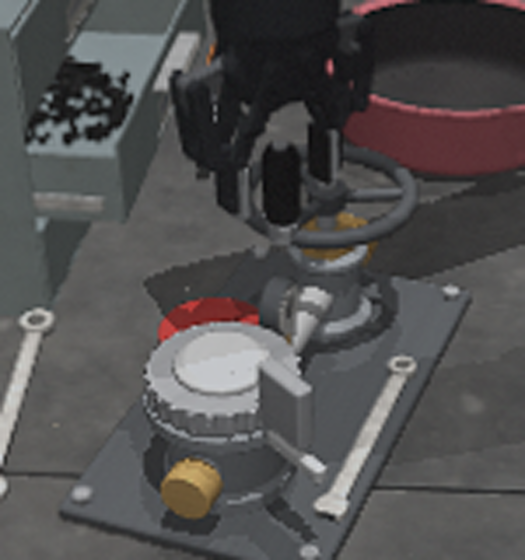

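Request:
send_rows --rows "0 0 0 0 0 0;0 0 0 0 0 0;0 0 0 0 0 0;0 0 0 0 0 0;0 0 0 0 0 0" --grip 0 --grip_force 40

```text
clock: 13.3
tcp_pos: [0.5901, -0.0359, 0.1341]
orientation: [-1.476, 0.636, -0.637]
contact_force: [-2.5, -1.4, 5.9]
grip_width: 0.0231
```

```bash
python3 arc.py .5669 -.0845 -0.15 12 0.055 k
```

```text
13.3 [ 0.5901 -0.0359  0.1341] jaw 0.7564 q [ 0.48  0.55 -0.71  1.81  0.43  0.94  0.35] F [-2.5 -1.4  5.9] [-0.36  0.45  0.04] 0.0231
ang 1.1254046460269773 r 0.053837103280602885
0.0077 -0.003 0 0 0 0;0.0064 -0.0052 0 0 0 0;0.0056 -0.006 0 0 0 0;0.0047 -0.0068 0 0 0 0;0.0036 -0.0074 0 0 0 0;0.0024 -0.0079 0 0 0 0;0.0013 -0.0081 0 0 0 0;-0 -0.0083 0 0 0 0;-0.0013 -0.0081 0 0 0 0;-0.0024 -0.0079 0 0 0 0;-0.0036 -0.0074 0 0 0 0;-0.0046 -0.0068 0 0 0 0
```

Request:
send_rows --rows "0.0074 -0.0036 0 0 0 0;0.0064 -0.0052 0 0 0 0;0.0056 -0.006 0 0 0 0;0.0047 -0.0068 0 0 0 0;0.0036 -0.0074 0 0 0 0;0.0024 -0.0079 0 0 0 0"

```text
clock: 13.9
tcp_pos: [0.6194, -0.072, 0.134]
orientation: [-1.476, 0.637, -0.635]
contact_force: [-6.4, 1.0, 8.6]
grip_width: 0.0225
```

```bash
python3 arc.py .5669 -.0845 -0.15 12 0.055 k
```

```text
13.9 [ 0.6194 -0.072   0.134 ] jaw 0.7572 q [ 0.51  0.59 -0.69  1.73  0.44  0.98  0.41] F [-6.4  1.   8.6] [0.2  1.34 0.01] 0.0225
ang 0.23307376080028813 r 0.0539246285422338
0.0023 -0.0079 0 0 0 0;0.0001 -0.0082 0 0 0 0;-0.0012 -0.0082 0 0 0 0;-0.0023 -0.0079 0 0 0 0;-0.0036 -0.0074 0 0 0 0;-0.0046 -0.0069 0 0 0 0;-0.0055 -0.0061 0 0 0 0;-0.0064 -0.0051 0 0 0 0;-0.0072 -0.0042 0 0 0 0;-0.0076 -0.003 0 0 0 0;-0.008 -0.0019 0 0 0 0;-0.0083 -0.0007 0 0 0 0
```

Request:
send_rows --rows "0.0008 -0.0081 0 0 0 0;0.0001 -0.0082 0 0 0 0;-0.0012 -0.0082 0 0 0 0;-0.0023 -0.0079 0 0 0 0;-0.0036 -0.0074 0 0 0 0;-0.0046 -0.0069 0 0 0 0;-0.0055 -0.0061 0 0 0 0;-0.0064 -0.0051 0 0 0 0;-0.0072 -0.0042 0 0 0 0;-0.0076 -0.003 0 0 0 0"

```text
clock: 14.9
tcp_pos: [0.5832, -0.1377, 0.134]
orientation: [-1.474, 0.634, -0.638]
contact_force: [1.1, 2.9, 5.7]
grip_width: 0.0229
```

```bash
python3 arc.py .5669 -.0845 -0.15 12 0.055 k;python3 look.py j
```

```text
14.9 [ 0.5832 -0.1377  0.134 ] jaw 0.7568 q [ 0.64  0.55 -0.69  1.8   0.43  0.94  0.52] F [1.1 2.9 5.7] [ 0.44 -0.26  0.09] 0.0229
ang 5.010321442169197 r 0.055617558781578175
-0.0082 -0.0012 0 0 0 0;-0.0082 -0.0006 0 0 0 0;-0.0083 0.0006 0 0 0 0;-0.008 0.0019 0 0 0 0;-0.0077 0.003 0 0 0 0;-0.0071 0.0041 0 0 0 0;-0.0064 0.0052 0 0 0 0;-0.0056 0.0061 0 0 0 0;-0.0046 0.0068 0 0 0 0;-0.0035 0.0074 0 0 0 0;-0.0024 0.0079 0 0 0 0;-0.0012 0.0082 0 0 0 0
14.9 [ 0.5832 -0.1377  0.134 ] jaw 0.7568 q [ 0.64  0.55 -0.69  1.8   0.43  0.94  0.52] F [1.1 2.9 5.7] [ 0.44 -0.26  0.09] 0.0228514488089168
```

View pics/js.png

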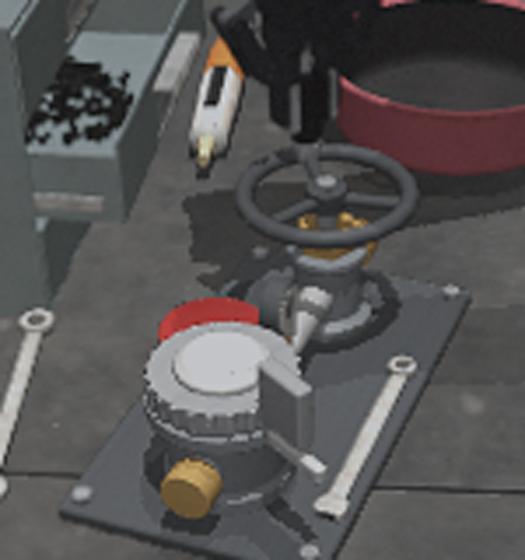

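```bash
python3 arc.py .5660 -.0854 -0.15 15 0.055 k
```

```text
15.0 [ 0.582  -0.1381  0.134 ] jaw 0.7563 q [ 0.65  0.55 -0.69  1.8   0.43  0.95  0.52] F [-2.4  1.3  8. ] [0.28 0.44 0.01] 0.0228
ang 5.006542391095718 r 0.05504260230734737
-0.0081 -0.0018 0 0 0 0;-0.0082 -0.0005 0 0 0 0;-0.0082 0.0006 0 0 0 0;-0.008 0.0019 0 0 0 0;-0.0077 0.0031 0 0 0 0;-0.0071 0.0042 0 0 0 0;-0.0064 0.0052 0 0 0 0;-0.0055 0.006 0 0 0 0;-0.0046 0.0069 0 0 0 0;-0.0035 0.0074 0 0 0 0;-0.0024 0.0079 0 0 0 0;-0.0011 0.0082 0 0 0 0;0 0.0083 0 0 0 0;0.0014 0.0081 0 0 0 0;0.0025 0.0078 0 0 0 0
```

Request:
send_rows --rows "-0.0081 -0.0018 0 0 0 0;-0.0082 -0.0005 0 0 0 0;-0.0082 0.0006 0 0 0 0;-0.008 0.0019 0 0 0 0;-0.0077 0.0031 0 0 0 0;-0.0071 0.0042 0 0 0 0;-0.0064 0.0052 0 0 0 0;-0.0055 0.006 0 0 0 0;-0.0046 0.0069 0 0 0 0;-0.0035 0.0074 0 0 0 0;-0.0024 0.0079 0 0 0 0;-0.0011 0.0082 0 0 0 0;0 0 0 0 0 0"

```text
clock: 16.3
tcp_pos: [0.5111, -0.0883, 0.1339]
orientation: [-1.477, 0.636, -0.636]
contact_force: [-3.7, 2.7, 12.6]
grip_width: 0.0225
```

```bash
python3 arc.py .5660 -.0854 -0.04 15 0.055 k
```

```text
16.3 [ 0.5111 -0.0883  0.1339] jaw 0.7574 q [ 0.65  0.44 -0.74  1.98  0.39  0.87  0.45] F [-3.7  2.7 12.6] [ 0.32  0.65 -0.02] 0.0225
ang 3.193723120294527 r 0.055023477400150136
-0 0.0022 0 0 0 0;-0 0.0022 0 0 0 0;0.0001 0.0022 0 0 0 0;0.0002 0.0022 0 0 0 0;0.0002 0.0022 0 0 0 0;0.0004 0.0021 0 0 0 0;0.0005 0.0022 0 0 0 0;0.0005 0.0021 0 0 0 0;0.0006 0.0021 0 0 0 0;0.0007 0.0021 0 0 0 0;0.0008 0.0021 0 0 0 0;0.0009 0.002 0 0 0 0;0.001 0.002 0 0 0 0;0.001 0.0019 0 0 0 0;0.0011 0.0019 0 0 0 0
```

Request:
send_rows --rows "0 0.0022 0 0 0 0;0 0.0022 0 0 0 0;0.0001 0.0022 0 0 0 0;0.0002 0.0022 0 0 0 0;0.0002 0.0022 0 0 0 0;0.0004 0.0021 0 0 0 0;0 0 0 0 0 0"

```text
clock: 17.0
tcp_pos: [0.5118, -0.076, 0.1339]
orientation: [-1.477, 0.637, -0.636]
contact_force: [-3.4, -0.2, 12.7]
grip_width: 0.0233
```

Request:
send_rows --rows "0.0005 0.0022 0 0 0 0;0.0005 0.0021 0 0 0 0;0 0 0 0 0 0"

```text
clock: 17.3
tcp_pos: [0.5127, -0.0716, 0.1339]
orientation: [-1.477, 0.637, -0.636]
contact_force: [-3.6, -1.1, 13.6]
grip_width: 0.0225
```

Request:
send_rows --rows "0.0003 0.001 0 0 0 0;0.0003 0.001 0 0 0 0;0 0 0 0 0 0"

```text
clock: 17.6
tcp_pos: [0.5133, -0.0698, 0.1339]
orientation: [-1.478, 0.637, -0.636]
contact_force: [-3.9, -0.4, 12.3]
grip_width: 0.0226
```

Request:
send_rows --rows "0.0003 0.001 0 0 0 0;0 0 0 0 0 0"

```text
clock: 17.8
tcp_pos: [0.5133, -0.0697, 0.1339]
orientation: [-1.479, 0.638, -0.637]
contact_force: [-5.7, -1.8, 15.2]
grip_width: 0.0232
```

Request:
send_rows --rows "0.0003 0.001 0 0 0 0;0 0 0 0 0 0"

```text
clock: 18.0
tcp_pos: [0.5133, -0.0697, 0.1339]
orientation: [-1.48, 0.639, -0.637]
contact_force: [-6.5, -5.5, 15.7]
grip_width: 0.0229
```

Request:
send_rows --rows "0.0003 0.001 0 0 0 0;0 0 0 0 0 0"

```text
clock: 18.2
tcp_pos: [0.5133, -0.0697, 0.1339]
orientation: [-1.481, 0.64, -0.638]
contact_force: [-7.1, -7.9, 17.5]
grip_width: 0.0232
```

Request:
send_rows --rows "0.0003 0.001 0 0 0 0;0 0 0 0 0 0"

```text
clock: 18.4
tcp_pos: [0.5133, -0.0696, 0.1338]
orientation: [-1.483, 0.64, -0.639]
contact_force: [-8.5, -9.3, 19.3]
grip_width: 0.0229
```

Request:
send_rows --rows "-0.0006 -0.002 0 0 0 0;-0.0006 -0.002 0 0 0 0;0 0 0 0 0 0"

```text
clock: 18.7
tcp_pos: [0.5132, -0.0699, 0.1339]
orientation: [-1.477, 0.637, -0.637]
contact_force: [-4.1, -0.7, 12.3]
grip_width: 0.023
```

```bash
python3 arc.py .5660 -.0854 0.15 19 0.055 k; python3 look.py k
```

```text
18.7 [ 0.5132 -0.0699  0.1339] jaw 0.7559 q [ 0.61  0.44 -0.74  1.98  0.39  0.87  0.42] F [-4.1 -0.7 12.3] [-0.07  0.91 -0.01] 0.023
ang 2.8553763064204114 r 0.05500730194649516
-0.0017 -0.0081 0 0 0 0;-0.0005 -0.0082 0 0 0 0;0.0007 -0.0082 0 0 0 0;0.002 -0.008 0 0 0 0;0.0031 -0.0076 0 0 0 0;0.0042 -0.0071 0 0 0 0;0.0052 -0.0064 0 0 0 0;0.0062 -0.0055 0 0 0 0;0.0069 -0.0045 0 0 0 0;0.0074 -0.0035 0 0 0 0;0.008 -0.0023 0 0 0 0;0.0081 -0.001 0 0 0 0;0.0083 0.0001 0 0 0 0;0.0081 0.0014 0 0 0 0;0.0078 0.0026 0 0 0 0;0.0074 0.0037 0 0 0 0;0.0067 0.0048 0 0 0 0;0.0059 0.0057 0 0 0 0;0.005 0.0065 0 0 0 0
18.7 [ 0.5132 -0.0699  0.1339] jaw 0.7559 q [ 0.61  0.44 -0.74  1.98  0.39  0.87  0.42] F [-4.1 -0.7 12.3] [-0.07  0.91 -0.01] 0.02303050006669455
```

View pics/ks.png

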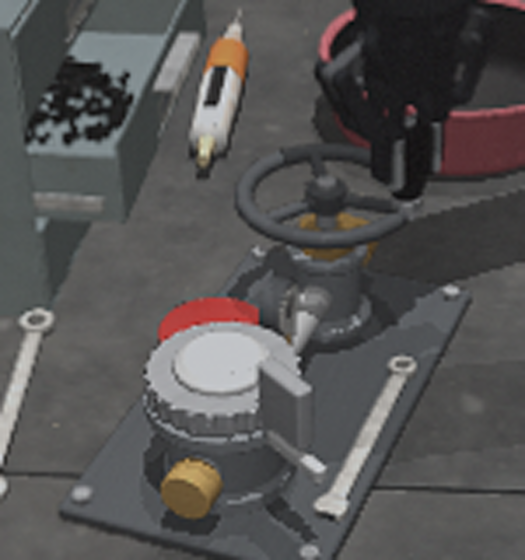

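View pics/kt.png

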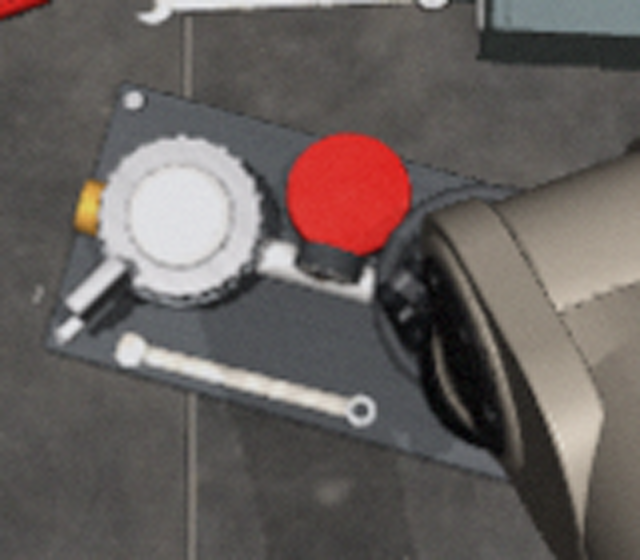

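```bash
python3 arc.py .5660 -.0854 0.15708 20 0.055 k
```

```text
18.8 [ 0.5132 -0.0698  0.1339] jaw 0.7561 q [ 0.61  0.44 -0.74  1.98  0.39  0.87  0.42] F [-4.4  0.1 12.4] [-0.07  0.89  0.04] 0.0231
ang 2.8549707688313433 r 0.05502182300864126
-0.0018 -0.0085 0 0 0 0;-0.0004 -0.0086 0 0 0 0;0.0009 -0.0086 0 0 0 0;0.0023 -0.0083 0 0 0 0;0.0035 -0.0079 0 0 0 0;0.0047 -0.0072 0 0 0 0;0.0058 -0.0064 0 0 0 0;0.0067 -0.0054 0 0 0 0;0.0075 -0.0043 0 0 0 0;0.008 -0.0031 0 0 0 0;0.0085 -0.0018 0 0 0 0;0.0086 -0.0004 0 0 0 0;0.0086 0.0009 0 0 0 0;0.0083 0.0022 0 0 0 0;0.0079 0.0035 0 0 0 0;0.0072 0.0048 0 0 0 0;0.0064 0.0057 0 0 0 0;0.0054 0.0068 0 0 0 0;0.0044 0.0074 0 0 0 0;0.003 0.0081 0 0 0 0
```

Request:
send_rows --rows "-0.0018 -0.0085 0 0 0 0;-0.0004 -0.0086 0 0 0 0;0.0009 -0.0086 0 0 0 0;0.0023 -0.0083 0 0 0 0;0.0035 -0.0079 0 0 0 0;0.0047 -0.0072 0 0 0 0;0.0058 -0.0064 0 0 0 0;0.0067 -0.0054 0 0 0 0;0.0075 -0.0043 0 0 0 0;0.008 -0.0031 0 0 0 0;0.0085 -0.0018 0 0 0 0;0.0086 -0.0004 0 0 0 0;0.0086 0.0009 0 0 0 0;0.0083 0.0022 0 0 0 0;0.0079 0.0035 0 0 0 0;0.0072 0.0048 0 0 0 0;0.0064 0.0057 0 0 0 0;0.0054 0.0068 0 0 0 0;0.0044 0.0074 0 0 0 0;0.003 0.0081 0 0 0 0"

```text
clock: 20.8
tcp_pos: [0.6188, -0.1009, 0.134]
orientation: [-1.478, 0.638, -0.636]
contact_force: [-6.1, -0.6, 11.9]
grip_width: 0.0231
```

```bash
python3 arc.py .5660 -.0854 0.15708 20 0.055 k
```

```text
20.8 [ 0.6188 -0.1009  0.134 ] jaw 0.756 q [ 0.55  0.6  -0.68  1.72  0.44  0.98  0.46] F [-6.1 -0.6 11.9] [-0.18  1.22  0.02] 0.0231
ang 5.996952380860607 r 0.0550425529503086
0.0017 0.0085 0 0 0 0;0.0005 0.0086 0 0 0 0;-0.0009 0.0086 0 0 0 0;-0.0023 0.0083 0 0 0 0;-0.0035 0.0079 0 0 0 0;-0.0047 0.0072 0 0 0 0;-0.0058 0.0064 0 0 0 0;-0.0067 0.0054 0 0 0 0;-0.0075 0.0043 0 0 0 0;-0.0081 0.0031 0 0 0 0;-0.0084 0.0018 0 0 0 0;-0.0086 0.0004 0 0 0 0;-0.0086 -0.0009 0 0 0 0;-0.0084 -0.0022 0 0 0 0;-0.0078 -0.0036 0 0 0 0;-0.0073 -0.0047 0 0 0 0;-0.0064 -0.0058 0 0 0 0;-0.0054 -0.0067 0 0 0 0;-0.0043 -0.0075 0 0 0 0;-0.0031 -0.008 0 0 0 0
```

Half turn done, angle tracks exactly. Continue.

Request:
send_rows --rows "0.0017 0.0085 0 0 0 0;0.0005 0.0086 0 0 0 0;-0.0009 0.0086 0 0 0 0;-0.0023 0.0083 0 0 0 0;-0.0035 0.0079 0 0 0 0;-0.0047 0.0072 0 0 0 0;-0.0058 0.0064 0 0 0 0;-0.0067 0.0054 0 0 0 0;-0.0075 0.0043 0 0 0 0;-0.0081 0.0031 0 0 0 0;-0.0084 0.0018 0 0 0 0;-0.0086 0.0004 0 0 0 0;-0.0086 -0.0009 0 0 0 0;-0.0084 -0.0022 0 0 0 0;-0.0078 -0.0036 0 0 0 0;-0.0073 -0.0047 0 0 0 0;-0.0064 -0.0058 0 0 0 0;-0.0054 -0.0067 0 0 0 0;-0.0043 -0.0075 0 0 0 0;-0.0031 -0.008 0 0 0 0"

```text
clock: 22.8
tcp_pos: [0.5136, -0.0685, 0.134]
orientation: [-1.475, 0.635, -0.636]
contact_force: [-1.4, 2.5, 10.0]
grip_width: 0.0229
```

```bash
python3 arc.py .5660 -.0854 0.15708 20 0.055 k; python3 look.py l
```

```text
22.8 [ 0.5136 -0.0685  0.134 ] jaw 0.7576 q [ 0.61  0.44 -0.74  1.98  0.39  0.86  0.42] F [-1.4  2.5 10. ] [ 0.55  0.17 -0.02] 0.0229
ang 2.8286203638255167 r 0.05503027427583546
-0.002 -0.0084 0 0 0 0;-0.0006 -0.0086 0 0 0 0;0.0006 -0.0086 0 0 0 0;0.0021 -0.0084 0 0 0 0;0.0033 -0.008 0 0 0 0;0.0045 -0.0073 0 0 0 0;0.0056 -0.0066 0 0 0 0;0.0066 -0.0056 0 0 0 0;0.0073 -0.0045 0 0 0 0;0.008 -0.0033 0 0 0 0;0.0084 -0.002 0 0 0 0;0.0086 -0.0006 0 0 0 0;0.0086 0.0006 0 0 0 0;0.0084 0.0021 0 0 0 0;0.008 0.0033 0 0 0 0;0.0073 0.0045 0 0 0 0;0.0066 0.0056 0 0 0 0;0.0056 0.0066 0 0 0 0;0.0045 0.0073 0 0 0 0;0.0033 0.008 0 0 0 0
22.8 [ 0.5136 -0.0685  0.134 ] jaw 0.7576 q [ 0.61  0.44 -0.74  1.98  0.39  0.86  0.42] F [-1.4  2.5 10. ] [ 0.55  0.17 -0.02] 0.02293642635896495
```

View pics/ls.png

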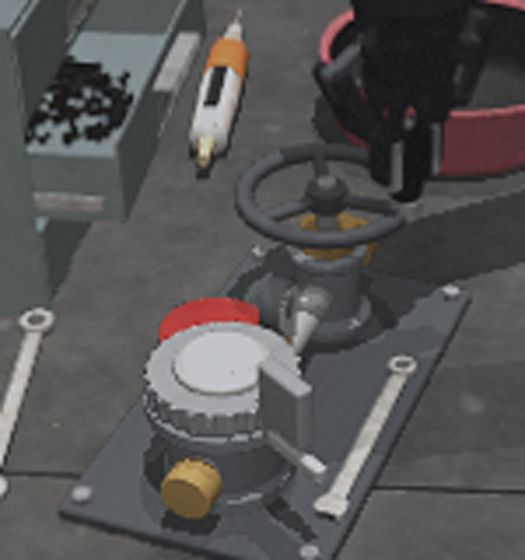

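Request:
send_rows --rows "-0.002 -0.0084 0 0 0 0;-0.0006 -0.0086 0 0 0 0;0.0006 -0.0086 0 0 0 0;0.0021 -0.0084 0 0 0 0;0.0033 -0.008 0 0 0 0;0.0045 -0.0073 0 0 0 0;0.0056 -0.0066 0 0 0 0;0.0066 -0.0056 0 0 0 0;0.0073 -0.0045 0 0 0 0;0.008 -0.0033 0 0 0 0;0.0084 -0.002 0 0 0 0;0.0086 -0.0006 0 0 0 0;0.0086 0.0006 0 0 0 0;0.0084 0.0021 0 0 0 0;0.008 0.0033 0 0 0 0;0.0073 0.0045 0 0 0 0;0.0066 0.0056 0 0 0 0;0.0056 0.0066 0 0 0 0;0.0045 0.0073 0 0 0 0;0.0033 0.008 0 0 0 0"

```text
clock: 24.9
tcp_pos: [0.6179, -0.1036, 0.134]
orientation: [-1.478, 0.637, -0.636]
contact_force: [-5.9, -0.2, 12.1]
grip_width: 0.023
```

```bash
python3 arc.py .5660 -.0854 0.15708 20 0.055 k
```

```text
24.9 [ 0.6179 -0.1036  0.134 ] jaw 0.7561 q [ 0.56  0.59 -0.68  1.73  0.44  0.98  0.46] F [-5.9 -0.2 12.1] [-0.13  1.13  0.03] 0.023
ang 5.945950681340212 r 0.05503769945049893
0.0022 0.0084 0 0 0 0;0.0008 0.0085 0 0 0 0;-0.0004 0.0087 0 0 0 0;-0.0019 0.0084 0 0 0 0;-0.0031 0.008 0 0 0 0;-0.0043 0.0075 0 0 0 0;-0.0055 0.0067 0 0 0 0;-0.0064 0.0057 0 0 0 0;-0.0072 0.0047 0 0 0 0;-0.0079 0.0035 0 0 0 0;-0.0084 0.0022 0 0 0 0;-0.0086 0.0009 0 0 0 0;-0.0086 -0.0005 0 0 0 0;-0.0084 -0.0018 0 0 0 0;-0.0081 -0.0031 0 0 0 0;-0.0074 -0.0044 0 0 0 0;-0.0067 -0.0054 0 0 0 0;-0.0058 -0.0064 0 0 0 0;-0.0047 -0.0073 0 0 0 0;-0.0034 -0.0079 0 0 0 0
```

Request:
send_rows --rows "0.0022 0.0084 0 0 0 0;0.0008 0.0085 0 0 0 0;-0.0004 0.0087 0 0 0 0;-0.0019 0.0084 0 0 0 0;-0.0031 0.008 0 0 0 0;-0.0043 0.0075 0 0 0 0;-0.0055 0.0067 0 0 0 0;-0.0064 0.0057 0 0 0 0;-0.0072 0.0047 0 0 0 0;-0.0079 0.0035 0 0 0 0;-0.0084 0.0022 0 0 0 0;-0.0086 0.0009 0 0 0 0;-0.0086 -0.0005 0 0 0 0;-0.0084 -0.0018 0 0 0 0;-0.0081 -0.0031 0 0 0 0;-0.0074 -0.0044 0 0 0 0;-0.0067 -0.0054 0 0 0 0;-0.0058 -0.0064 0 0 0 0;-0.0047 -0.0073 0 0 0 0"

```text
clock: 26.8
tcp_pos: [0.5183, -0.058, 0.134]
orientation: [-1.475, 0.635, -0.636]
contact_force: [-0.3, 1.9, 7.4]
grip_width: 0.023
```

Request:
send_rows --rows "0 0 0 0 0 0;0 0 0 0 0 0;0 0 0 0 0 0"

```text
clock: 27.1
tcp_pos: [0.5176, -0.0593, 0.1339]
orientation: [-1.477, 0.637, -0.637]
contact_force: [-4.1, -0.2, 12.2]
grip_width: 0.023
```

```bash
python3 arc.py .5660 -.0854 0.04 8 0.055 k
```

```text
27.1 [ 0.5176 -0.0593  0.1339] jaw 0.7561 q [ 0.59  0.45 -0.73  1.97  0.39  0.87  0.4 ] F [-4.1 -0.2 12.2] [-0.01  0.8   0.01] 0.023
ang 2.647753648090376 r 0.05499370169116252
-0.001 -0.002 0 0 0 0;-0.0009 -0.002 0 0 0 0;-0.0009 -0.002 0 0 0 0;-0.0007 -0.002 0 0 0 0;-0.0007 -0.0021 0 0 0 0;-0.0006 -0.0022 0 0 0 0;-0.0005 -0.0021 0 0 0 0;-0.0004 -0.0022 0 0 0 0
```

Request:
send_rows --rows "-0.001 -0.002 0 0 0 0;-0.0009 -0.002 0 0 0 0;-0.0009 -0.002 0 0 0 0;-0.0007 -0.002 0 0 0 0;-0.0007 -0.0021 0 0 0 0;0 0 0 0 0 0;0 0 0 0 0 0;0 0 0 0 0 0"

```text
clock: 27.9
tcp_pos: [0.5136, -0.0686, 0.1339]
orientation: [-1.476, 0.636, -0.636]
contact_force: [-3.4, 0.9, 12.5]
grip_width: 0.0228
```

```bash
python3 arc.py .5660 -.0854 0.04 1 0.055 k
```

```text
27.9 [ 0.5136 -0.0686  0.1339] jaw 0.7568 q [ 0.61  0.44 -0.73  1.98  0.39  0.86  0.42] F [-3.4  0.9 12.5] [ 0.37  0.63 -0.02] 0.0228
ang 2.832037365694841 r 0.05503050834226781
-0.0006 -0.0021 0 0 0 0
```

Request:
send_rows --rows "-0.0003 -0.0011 0 0 0 0;0 0 0 0 0 0;0 0 0 0 0 0;0 0 0 0 0 0"

```text
clock: 28.3
tcp_pos: [0.5133, -0.0695, 0.1339]
orientation: [-1.476, 0.636, -0.636]
contact_force: [-2.8, 1.8, 12.0]
grip_width: 0.0226
```

```bash
python3 arc.py .5660 -.0854 0.04 1 0.055 k; python3 look.py m
```

```text
28.3 [ 0.5133 -0.0695  0.1339] jaw 0.7571 q [ 0.61  0.44 -0.73  1.98  0.39  0.86  0.42] F [-2.8  1.8 12. ] [ 0.45  0.69 -0.01] 0.0226
ang 2.84863877748767 r 0.055017085552150166
-0.0006 -0.0021 0 0 0 0
28.3 [ 0.5133 -0.0695  0.1339] jaw 0.7571 q [ 0.61  0.44 -0.73  1.98  0.39  0.86  0.42] F [-2.8  1.8 12. ] [ 0.45  0.69 -0.01] 0.022600172162184667
```

View pics/ms.png

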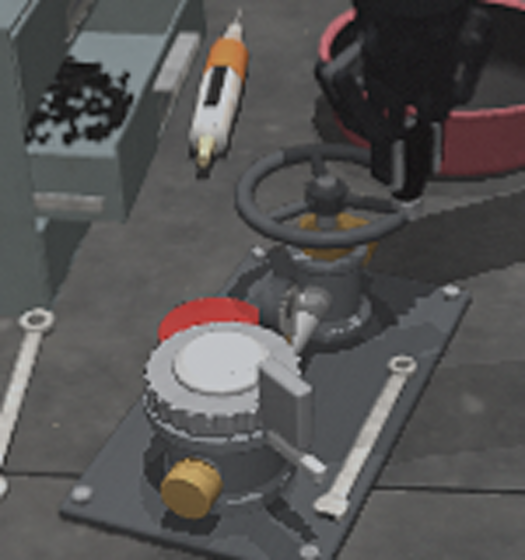

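View pics/mt.png

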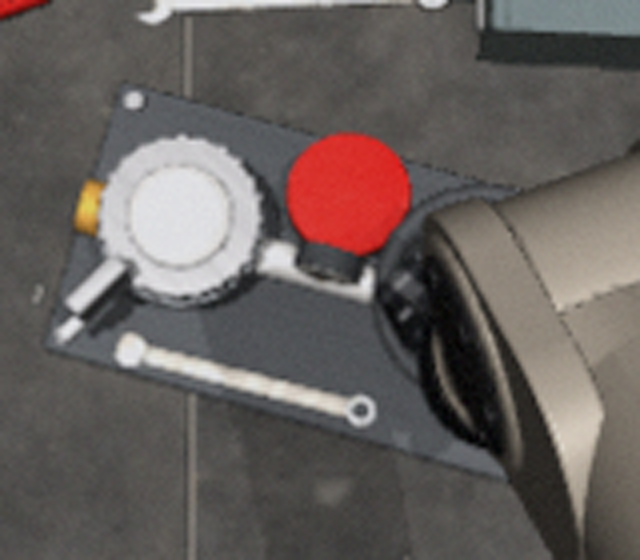

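Request:
send_rows --rows "0 -0.0002 0 0 0 0;0 0 0 0 0 0;0 0 0 0 0 0;0 0 0 0 0 0;0 0 0 0 0 0"

```text
clock: 28.9
tcp_pos: [0.5133, -0.0696, 0.1339]
orientation: [-1.476, 0.636, -0.636]
contact_force: [-2.5, 3.1, 10.8]
grip_width: 0.0229
```

```bash
python3 arc.py .5660 -.0854 0.04 1 0.055 k
python3 - <<'E'
from bench import r
import cv2
print(r.get_obs()["qvel"].round(4))
cv2.imwrite("pics/n.png",r.grab_frame("side")["pixels"][:,:,::-1])
E
```

```text
28.9 [ 0.5133 -0.0696  0.1339] jaw 0.7571 q [ 0.61  0.44 -0.73  1.98  0.39  0.86  0.42] F [-2.5  3.1 10.8] [ 0.51  0.67 -0.04] 0.0229
ang 2.8498595946173912 r 0.05499363475207501
-0.0006 -0.0021 0 0 0 0
[ 0.0003  0.      0.     -0.0001  0.0011  0.      0.0007]
```

View pics/n.png

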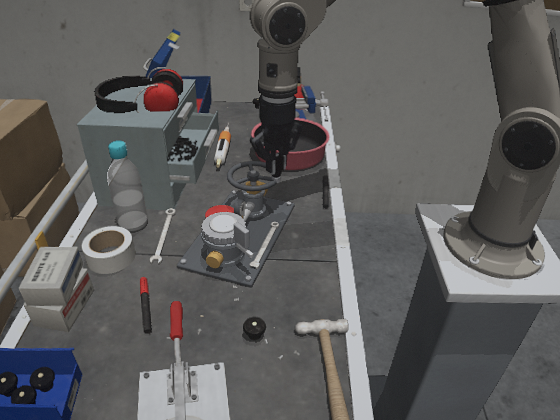

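The fingers hold the handle near (277,160). The ear stands over the rib near (240,235). The spanner, marker, knob and tin are where they were at the start.

```bash
python3 -c "
from bench import r
print(r.hand_in())"
```

```text
the job is handed in; nothing more can be done
None
```

The job is handed in at about 29 s of the 72 s allowed. The collar is locked, and the valve was shut and then backed off two full turns.

- **Collar:** I gripped the ear and turned it clockwise about 1.03 rad, until it stayed put under about 20 N. After release, the top picture put the ear's outer end at 2.35 rad and the rib at 2.34 rad. The ear's inner end and edge direction, read off the same blurry picture, came out about 0.1 rad either side of that, so the picture alone is a coarse check. The firm stop is the better evidence.
- **Valve:** I held the handle and turned the wheel clockwise about 4.5 rad onto its stop, where it did not move as the push rose to about 10 N. The tool stood at (0.5133, -0.0697) there.
- **Two turns back:** I turned it anticlockwise by two full turns, checking the angle at each half turn. The tool finished at (0.5133, -0.0696), about 0.003 to 0.005 rad from the stop reading.
- **At hand-in:** The handle was still gripped (opening 22.9 mm, set to 40 N) and the arm was at rest. A steady force of about 11 N upward showed at the wrist. I think it came from the pads dragging on the barrel as they closed, but I did not check this.
- **Other things:** The spanner, tin, marker and knob looked unmoved in the last picture.

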